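# Set the tray fence of a seeding station against its stop

### The job

Set the seeding station's tray fence for the next tray: with the fingertips, press down the black plate in the middle of the fence's carriage to free its brake, keep it pressed while you push the carriage along the rail until it rests against the stop that carries the upright ball-topped pin (not the plain block at the other end), then let the plate spring up so that the brake holds it there. Do not shove the carriage along with the plate up, and leave the jar, the pot and the scoop where they are.

Things in the scene. Friction and masses are not known exactly. Their poses are not given: they have to be found in the camera images.
- station: Seeding station fixed to the table: a perforated aluminium plate (8 mm thick) in a wooden frame (30 mm high), with a steel guide rail, 40 mm wide, 420 mm long, 24 mm high, along its near edge. Origin on the table under the middle of the rail; y along the rail, x across it, away from the robot over the plate, z up. Its place and yaw vary.
- fence (a joint): Position of the fence's carriage along the rail, m: 0 at the middle of the rail, growing along the station's +y. The stop and the end block limit it. A brake holds the carriage (about 20 to 30 N) while the plate is up; once the plate is more than about 2 mm down it slides freely (1 to 2 N), and a pressing finger also drags it by friction.
- fence_mid (a point): Middle of the fence's carriage, at table height, on the rail's centre line. The carriage is a grey saddle, 46 mm across the rail and 72 mm along it: a raised horn at each end (14 mm along the rail, top 55 mm above the table) and between them an open-sided well, 44 mm along the rail, with the black plate. Fingertips go down into the well and push the horn ahead of them.
- plate_top (a point): Centre of the top of the black press plate, 38 mm across the rail by 40 mm along it, in the well; 45 mm above the table when up, 10 mm below the horns' tops.
- plate (a joint): How far the black plate is pressed down, m: 0 up (brake on), 0.008 fully down. It starts to move at 4 N and takes 8 N at the bottom; it springs back when let go.
- stop: The stop to go to: a dark steel block across the rail, 20 mm along it, 52 mm across, 36 mm high, with an upright 12 mm pin and a 26 mm ball on top (80 mm high in all). Fixed, at either end of the rail, place varies. Origin on the table under its middle, on the rail's centre line. When the carriage rests against it, fence_mid is 46 mm from this origin.
- end_block: The plain block at the other end of the rail: same dark steel block, 20 x 52 x 36 mm, without pin or ball. Fixed. Origin as for the stop.
- jar: Loose seed jar with a steel lid, 48 mm across, 70 mm high, standing on the perforated plate beyond the fence blade's reach. Origin at the centre of its underside. Bystander.
- pot: Loose small terracotta pot, 66 mm across the rim, 60 mm high, on the table on the robot's side of the rail. Origin at the centre of its underside. Bystander.
- scoop: Loose seed scoop like a spoon, wooden handle and steel bowl, 150 mm long, lying roughly along the rail on the robot's side. Origin at the middle of its length, on the table. Bystander.
- blade_tip (a point): Far end of the aluminium fence blade (8 mm thick, top 42 mm above the table), which reaches straight out from the carriage's middle over the perforated plate, 131 mm from the rail's centre line, and moves with the carriage. This point: top of the blade's end.
Mind the look-alikes: they are no part of the job. What is shaped like the stop but pink or red is not meant.

How it is judged (in metres and radians):
On the way, in this order (a step that is already met when the one before it is completed fails the run):
1. the black plate is pressed down and the brake freed while the carriage is still within 10 mm of where it started (value of joint plate above 0.002 m and distance of fence_mid from where it was at the start of the episode below 0.01 m), for 0.1 s.
2. with the plate still pressed, the carriage reaches the stop with the ball-topped pin (value of joint plate above 0.001 m and horizontal distance between fence_mid and stop below 0.049 m), for 0.1 s.
At the end, for the whole second after the job is handed in: The carriage rests within 3 mm of touching the stop with the ball-topped pin, still, with the black plate up again (within 1 mm), and the jar, pot and scoop are within 15 mm of where they stood (horizontal distance between fence_mid and stop below 0.049 m and value of joint plate below 0.001 m and velocity of joint fence between -0.005 and 0.005 m/s and distance of each of jar, pot, scoop from where it was at the start of the episode below 0.015 m).
It fails at once if the carriage is shoved along the rail with the plate up: away from its start and from the stop by more than 10 mm, it moves faster than 15 mm/s with the plate less than 1 mm down (distance of fence_mid from where it was at the start of the episode above 0.01 m and horizontal distance between fence_mid and stop above 0.056 m and value of joint plate below 0.001 m and (velocity of joint fence above 0.015 m/s or velocity of joint fence below -0.015 m/s)).
It fails at once if the jar, pot or scoop is lifted, carried or pushed more than 15 mm (distance of any of jar, pot, scoop from where it was at the start of the episode above 0.015 m).
It also fails if it takes over 32 s, if anything falls off the work surface, if the arm or the gripper's body presses on something with over 40 N, if the wrist force passes 120 N, or if a joint passes its speed limit or range.

### The arm

A 6-joint arm with a two-finger parallel gripper is mounted at the origin on the work surface. World frame = base frame: x ahead of the robot, y to its left, z up, the work surface at z = 0. Lengths are in m, angles in degrees, forces in N, time in s.
With the tool pointing down it reaches from about 0.25 to 0.725 m from the base axis. Payload 9.7 kg.
Tool frame: the origin (TCP) lies at the very end of the fingers, on their centre line; the grasp point (between the pads) lies 19 mm behind it (bot.grip_depth is the distance from the TCP to the grasp point, in m); z points along the fingers, y is the direction in which the jaws open and shut (so a half turn about z gives the same grasp; the last joint's range is limited). The gripper opens to 85 mm and grips with 20 to 120 N. Pads are 22 mm wide; open, the fingers measure 114 mm over their backs; the gripper's body (76 mm by 85 mm) begins 54 mm behind the grasp point. The pads swing forward as they close: fully open they stand 13 mm farther back than shut.
Start: joints at [-64.286, 4.979, 10.078, 95.1, 0, 90], TCP at [0.239, -0.496, 0.231] pointing down, gripper open.
Joint ranges: [-179.16, 179.16], [-48.56, 103.87], [-65.8, 70.77], [-126.05, 130.52], [-82.76, 87.17], [-180, 180]. Speed limits (degrees/s): [127.2, 127.2, 147.25, 180, 180, 180].

### API

Orientations are given as [roll, pitch, yaw] about the fixed x, y, z axes, in that order (R = Rz(yaw) Ry(pitch) Rx(roll)).
In Python, from workcell import telemetry, optics, order, bot gives the robot as it stands. The module is installed in compiled form; this text tells all that it offers.
- The arm moves only by the shell command python3 -m inch 'ROWS' [FORCE]. ROWS is JSON, a list of rows, each a list of 7 numbers: the shift along the tool's x, y, z in m, then the turn, a rotation vector about the tool's x, y, z in rad, then the closure, from 0 (fully open) to 1 (shut). In form: [[tx, ty, tz, rx, ry, rz, grip], ...]. A call has 1 to 12 rows; each row is the pose to reach, as a shift and turn from the pose commanded when the call began, along the tool's axes at that moment; what a row does not reach only later rows make up. A row lasts 1/12 s, in which the tool goes at most 41.7 mm and 7.16 degrees, less where a joint would pass 70% of its speed; a pose out of reach is approached as far as the arm can. A call with a gripper value outside its range is refused whole. The fingers move at their own pace and stop on an object; FORCE is the grip in N (left out, the last holds). Time passes only in rows, so rows that repeat a pose let the fingers close. It gives the time, the measured TCP pose, the force and the opening at its end, in the units of the state.
- telemetry.get_obs(): the state, without advancing time (a new reading comes with each control period).
- optics.camera(name): name is "scene" or "side" or "wrist"; returns (picture, depth): 400x640x3 uint8, red, green, blue; 400x640 float32, m along the optical axis (not along the pixel's ray), 0 where there is no reading.
- optics.camera_info(name): a dict with "camera_matrix" (3x3 intrinsics, pixels), "xyz" and "attitude" of the camera in the world; the wrist camera has in their place "mount" (4x4, takes a point from camera to tool coordinates, whose origin is the TCP and whose axes are the flange's). Camera axes: x right, y down, z forward; pixel columns grow to the right and rows downward; lengths in m; the calibration is good to about 2 mm. The wrist camera is an equidistant fisheye: a pixel r from the principal point sees the ray r / f radians off the axis. A picture is of the moment at which its call begins: read the wrist's pose just before it. camera_info takes no time and is no camera call.
- order.job_done(): hands the job in, once; it reports no verdict.
The state is a dict: "time": time; "q": joint angles; "qd": joint speeds; "joint_efforts": joint torques, N m; "ee_pos": TCP position; "tcp_rot": TCP orientation; "wrist_force": force on the tool from outside, world axes, zero at the start; "torque": the same for the moment, N m; "opening": finger opening in m.
Only numpy, scipy, OpenCV 4.12 (cv2) and the standard library are available. Lean on these libraries where they do the work, as an engineer would, in place of code of your own. Each camera call takes 0.05 s, during which the arm holds its last target. There are 200 camera calls.

## Working session

There is one attempt and no reset: what is moved stays moved. The work goes in short steps, Python scripts to look and compute and a shell command to move; the robot and the scene stay as the last step left them, time stands still between calls to the robot, and variables do not carry over. Pictures are saved under pics/ and viewed, about 8 in all and at most 12, crops included, and the job is handed in when it is done.

```bash
mkdir -p pics; cat > h.py <<'E'
import numpy as np,cv2
from scipy.spatial.transform import Rotation as R
from workcell import telemetry,optics,order,bot
def cam(n):
    p,d=optics.camera(n); i=optics.camera_info(n); return p,d,i
def pts(d,i):
    K=np.array(i['camera_matrix']);v,u=np.mgrid[:400,:640]
    P=np.stack([(u-K[0,2])/K[0,0]*d,(v-K[1,2])/K[1,1]*d,d],-1)
    a=np.array(i['attitude'])
    M=a if a.shape==(3,3) else R.from_euler('xyz',a,degrees=True).as_matrix()
    return P@M.T+np.array(i['xyz'])
E
python3 - <<'E'
from h import *
for n in('scene','side'):
    p,d,i=cam(n);print(n,i);np.savez(n+'.npz',p=p,d=d);cv2.imwrite(f'pics/{n}0.png',p[...,::-1])
    P=pts(d,i);print(P[300,320],P[200,320])
print(optics.camera_info('wrist'));print(telemetry.get_obs())
E
```

```text
scene {'camera_matrix': array([[448.13829086,   0.        , 316.85166404],
       [  0.        , 448.13829086, 199.02359738],
       [  0.        ,   0.        ,   1.        ]]), 'xyz': array([1.01759679, 0.08612187, 0.68539062]), 'attitude': array([-145.05518268,   -0.26809536,  104.96259284])}
[0.7566016  0.02456718 0.03014061] [ 0.56817039 -0.02486967  0.01997299]
side {'camera_matrix': array([[503.56424571,   0.        , 321.54954983],
       [  0.        , 503.56424571, 200.27932655],
       [  0.        ,   0.        ,   1.        ]]), 'xyz': array([0.10501757, 0.69627429, 0.54983411]), 'attitude': array([-120.32138636,    0.64973448, -146.55934845])}
[0.45390134 0.18380966 0.00102672] [ 0.62422464 -0.07277784  0.00793351]
{'camera_matrix': array([[309.70691629,   0.        , 320.89804953],
       [  0.        , 309.70691629, 199.73076375],
       [  0.        ,   0.        ,   1.        ]]), 'mount': array([[-5.95599433e-04, -9.51344293e-01, -3.08129325e-01,
         7.83002266e-02],
       [ 9.99999069e-01, -9.44888691e-04,  9.84377534e-04,
        -5.92828058e-05],
       [-1.22762986e-03, -3.08128452e-01,  9.51343970e-01,
        -1.41682563e-01],
       [ 0.00000000e+00,  0.00000000e+00,  0.00000000e+00,
         1.00000000e+00]])}
{'time': 0.1, 'q': array([-6.42875671e+01,  5.00710999e+00,  1.00394822e+01,  9.51003958e+01,
        4.63470337e-04,  9.00008123e+01]), 'qd': array([ 0.0241092 , -0.09330215,  0.0065122 , -0.08807814, -0.03284723,
        0.02196406]), 'joint_efforts': array([ 2.39425593e-03, -5.21563232e+01,  4.65652835e+01,  1.60578807e-02,
        8.37754715e-05, -1.37777337e-05]), 'ee_pos': array([ 0.23853096, -0.49535031,  0.23066639]), 'tcp_rot': array([-1.79931976e+02, -4.62505651e-04,  2.57116200e+01]), 'wrist_force': array([-1.06250712,  0.04686344,  0.8824984 ]), 'torque': array([0.02370697, 0.0070568 , 0.01839688]), 'opening': 0.08528388680069988}
```

View pics/scene0.png

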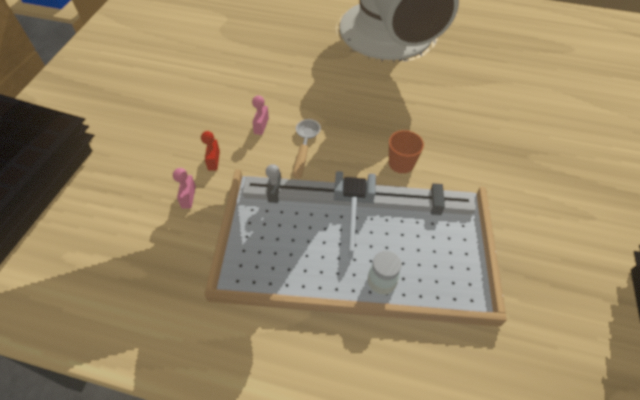

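View pics/side0.png

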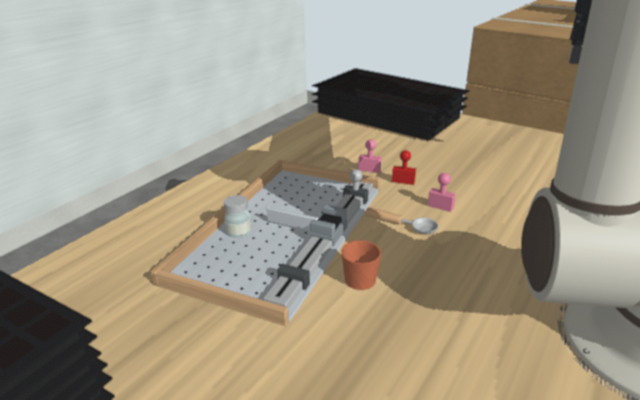

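The scene view shows the ball-topped stop at about (273,183), the carriage with its black plate at (355,187) and the plain block at (437,198). The pot is at (405,150) and the scoop at (305,145). In the side view the pink and red decoys stand beyond the stop.

```bash
python3 - <<'E'
from h import *
z=np.load('scene.npz');p,d=z['p'],z['d'];P=pts(d,optics.camera_info('scene'))
g=p.max(-1).astype(int)
def rep(n,u0,u1,v0,v1,zl,zh,dark=999):
    m=np.zeros(g.shape,bool);m[v0:v1,u0:u1]=1
    m&=(P[...,2]>zl)&(P[...,2]<zh)&(d>0)&(g<dark)
    q=P[m];r=cv2.minAreaRect((q[:,:2]*1000).astype(np.float32)) if len(q)>3 else 0
    print(n,len(q),np.median(q,0).round(4),q.min(0).round(3),q.max(0).round(3),r)
rep('plate',335,380,170,205,.036,.05,60)
rep('horns',330,382,165,210,.049,.062)
rep('stopblk',262,285,165,205,.03,.04)
rep('ball',262,285,160,205,.06,.09)
rep('endblk',428,447,180,216,.031,.042)
rep('blade',335,365,200,280,.033,.046)
rep('pot',385,425,128,172,.05,.07)
rep('scoop',290,325,115,180,.004,.03)
m=np.zeros(g.shape,bool);m[165:216,255:480]=1
m&=(P[...,2]>.02)&(P[...,2]<.028);q=P[m][:,:2]*1000
print('rail',cv2.minAreaRect(q.astype(np.float32)),cv2.fitLine(q.astype(np.float32),2,0,.01,.01).ravel())
c=cv2.resize(p[110:230,240:460],None,fx=3.6,fy=3.6,interpolation=3);cv2.imwrite('pics/crop.png',c[...,::-1])
E
```

```text
plate 77 [0.555  0.0253 0.0441] [0.529 0.014 0.039] [0.56  0.049 0.048] ((543.2696533203125, 30.694141387939453), (30.97351837158203, 33.18622589111328), 8.877635955810547)
horns 342 [0.5408 0.0298 0.0543] [ 0.51  -0.009  0.049] [0.568 0.068 0.058] ((539.5819702148438, 29.47226333618164), (46.330780029296875, 70.75871276855469), 11.281285285949707)
stopblk 182 [ 0.5753 -0.1096  0.0354] [ 0.54  -0.124  0.03 ] [ 0.591 -0.1    0.04 ] ((565.8568115234375, -113.59261322021484), (49.980308532714844, 20.00248146057129), 9.696738243103027)
ball 172 [ 0.5691 -0.1116  0.0744] [ 0.555 -0.126  0.061] [ 0.576 -0.102  0.081] ((565.5972290039062, -113.7822265625), (24.021757125854492, 21.509843826293945), 89.55210876464844)
endblk 286 [0.5154 0.1775 0.0355] [0.487 0.164 0.031] [0.54  0.191 0.039] ((513.8706665039062, 177.75070190429688), (52.594844818115234, 20.616275787353516), 11.276684761047363)
blade 266 [0.6219 0.0443 0.0412] [0.558 0.031 0.033] [0.668 0.056 0.045] ((613.7412719726562, 43.39264678955078), (109.98123931884766, 18.889766693115234), 3.667680025100708)
pot 336 [0.4196 0.1036 0.057 ] [0.395 0.071 0.05 ] [0.461 0.136 0.063] ((428.1826477050781, 103.52472686767578), (64.54631042480469, 64.7313232421875), 11.947806358337402)
scoop 615 [ 0.4504 -0.0893  0.0138] [ 0.372 -0.122  0.004] [ 0.522 -0.071  0.021] ((445.69927978515625, -85.49642181396484), (148.80531311035156, 49.512718200683594), 13.705277442932129)
rail ((524.369140625, 50.709869384765625), (113.9688949584961, 410.9455871582031), 15.428750991821289) [ 1.7663461e-01 -9.8427647e-01  5.3492535e+02  5.7462017e+01]
```

View pics/crop.png

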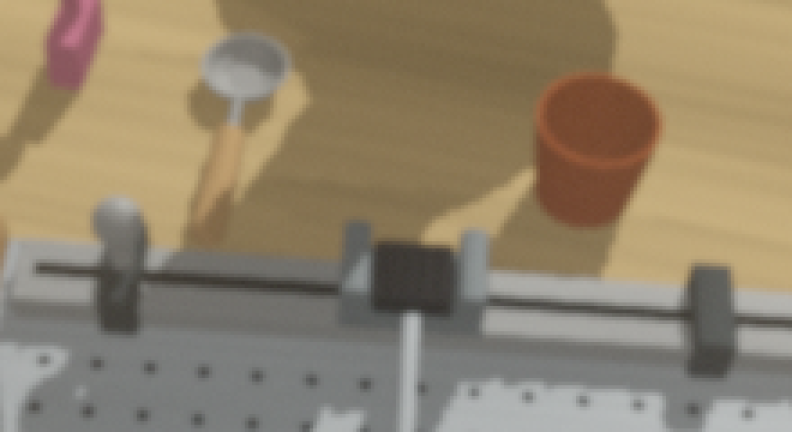

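```bash
python3 -m inch '[[0.25,-0.171,0.03,0,0,-0.65,1],[0.25,-0.171,0.03,0,0,-0.65,1],[0.25,-0.171,0.03,0,0,-0.65,1],[0.25,-0.171,0.03,0,0,-0.65,1],[0.25,-0.171,0.03,0,0,-0.65,1],[0.499,-0.343,0.08,0,0,-1.297,1],[0.499,-0.343,0.08,0,0,-1.297,1],[0.499,-0.343,0.08,0,0,-1.297,1],[0.499,-0.343,0.08,0,0,-1.297,1],[0.499,-0.343,0.08,0,0,-1.297,1],[0.499,-0.343,0.08,0,0,-1.297,1],[0.499,-0.343,0.08,0,0,-1.297,1]]'
```

```text
time: 1.1
ee_pos: [0.4854, -0.0632, 0.1673]
tcp_rot: [-180.0, 0.0, 100.2]
wrist_force: [2.0, -0.6, 0.4]
opening: -0.0001
```

```bash
python3 -m inch '[[0.082,0.07,0.037,0,0,0,1],[0.082,0.07,0.037,0,0,0,1],[0.082,0.07,0.037,0,0,0,1],[0.082,0.07,0.037,0,0,0,1],[0.082,0.07,0.037,0,0,0,1],[0.082,0.07,0.037,0,0,0,1],[0.082,0.07,0.037,0,0,0,1]]'
python3 - <<'E'
from h import *
o=telemetry.get_obs();p,d,i=cam('wrist');print(o['ee_pos'],o['tcp_rot'],o['wrist_force'])
np.savez('wrist.npz',p=p,d=d);cv2.imwrite('pics/w1.png',p[...,::-1])
K=i['camera_matrix'];v,u=np.mgrid[:400,:640];x=(u-K[0,2]);y=(v-K[1,2]);r=np.hypot(x,y)+1e-9;th=r/K[0,0]
t=np.tan(np.minimum(th,1.4));C=np.stack([x/r*t*d,y/r*t*d,d],-1)
M=i['mount'];T=C@M[:3,:3].T+M[:3,3];P=T@R.from_euler('xyz',o['tcp_rot'],degrees=True).as_matrix().T+o['ee_pos']
for n,zl,zh in(('horns',.05,.06),('plate',.042,.048),('blk',.033,.039),('ball',.062,.09)):
    m=((d>0)&(th<1.3)&(P[...,2]>zl)&(P[...,2]<zh)&(P[...,0]>.48)&(P[...,0]<.6)&(P[...,1]<.1)).astype(np.uint8)
    k,L,s,c=cv2.connectedComponentsWithStats(m)
    for j in range(1,k):
        if s[j,4]>60:
            q=P[L==j];print(n,s[j],cv2.minAreaRect((q[:,:2]*1000).astype(np.float32)),np.median(q,0).round(4))
E
```

```text
time: 1.68
ee_pos: [0.5395, 0.0268, 0.1312]
tcp_rot: [180.0, 0.0, 100.0]
wrist_force: [0.2, -0.0, -0.2]
opening: -0.0002
[0.5394565  0.02679922 0.13118858] [1.79976156e+02 1.08837258e-02 9.99716091e+01] [ 0.16784251 -0.01530221 -0.23455972]
horns [ 289  156   63   20 1166] ((532.6528930664062, 58.811676025390625), (45.4310188293457, 14.326958656311035), 10.386736869812012) [0.5324 0.0594 0.0538]
horns [291 228  58  18 888] ((541.8458251953125, 3.1513671875), (45.17239761352539, 13.821361541748047), 10.356396675109863) [0.5414 0.0042 0.0538]
plate [ 296  175   49   48 2276] ((537.26171875, 31.133647918701172), (38.3001708984375, 38.43865966796875), 10.271126747131348) [0.5372 0.0319 0.0444]
plate [291 226  57   5 139] ((540.4505615234375, 8.310843467712402), (45.29072952270508, 3.6515581607818604), 13.017081260681152) [0.5413 0.0088 0.0451]
blk [348 192  51   8 108] ((579.0883178710938, 41.69282150268555), (41.79402542114258, 5.104753017425537), 17.215274810791016) [0.5781 0.0417 0.037 ]
blk [293 222  55   5 107] ((541.1923217773438, 8.541128158569336), (44.697174072265625, 2.689085006713867), 8.956521034240723) [0.5413 0.0089 0.0378]
blk [317 326   9   9  65] ((562.3778686523438, -106.2941665649414), (8.589385986328125, 6.393834114074707), 4.390113830566406) [ 0.5625 -0.107   0.0355]
```

View pics/w1.png

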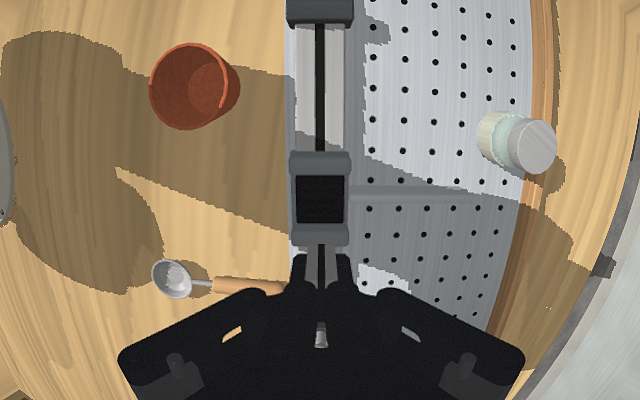

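The wrist view shows the carriage at (320,200) with the plate at (320,199), the pot at (195,85), the scoop at (215,282) and the fingertips near (320,260). I'll check what the gap between the fingertips is from depth.

```bash
python3 - <<'E'
import numpy as np,cv2
z=np.load('wrist.npz')
for r in(250,256,262,270,285,300): print(r,z['d'][r,290:352:4].round(3))
c=cv2.resize(z['p'][220:350,240:400],None,fx=4,fy=4,interpolation=3);cv2.imwrite('pics/wc.png',c[...,::-1])
E
```

```text
250 [0.295 0.293 0.278 0.276 0.277 0.147 0.146 0.146 0.146 0.146 0.146 0.146
 0.277 0.295 0.295 0.294]
256 [0.296 0.297 0.148 0.148 0.148 0.14  0.141 0.141 0.14  0.14  0.    0.139
 0.149 0.148 0.148 0.295]
262 [0.298 0.143 0.144 0.144 0.143 0.135 0.135 0.136 0.135 0.135 0.136 0.135
 0.144 0.143 0.143 0.3  ]
270 [0.302 0.136 0.137 0.136 0.129 0.128 0.129 0.128 0.129 0.129 0.128 0.13
 0.137 0.136 0.136 0.138]
285 [0.116 0.114 0.113 0.113 0.113 0.116 0.117 0.122 0.122 0.121 0.116 0.116
 0.113 0.113 0.114 0.116]
300 [0.106 0.106 0.106 0.106 0.107 0.106 0.109 0.124 0.    0.114 0.106 0.105
 0.105 0.106 0.107 0.106]
```

View pics/wc.png

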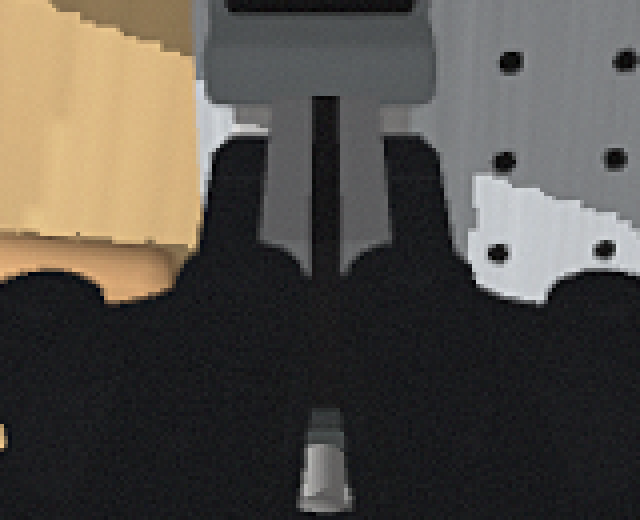

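```bash
python3 -m inch '[[0.004,-0.001,0.02,0,0,0,1],[0.004,-0.001,0.045,0,0,0,1],[0.004,-0.001,0.065,0,0,0,1],[0.004,-0.001,0.08,0,0,0,1],[0.004,-0.001,0.08,0,0,0,1],[0.004,-0.001,0.08,0,0,0,1],[0.004,-0.001,0.08,0,0,0,1]]'
```

```text
time: 2.32
ee_pos: [0.5385, 0.0309, 0.0522]
tcp_rot: [179.9, 0.0, 100.0]
wrist_force: [-1.1, 0.0, 0.5]
opening: -0.0003
```

Next I'll press in small steps, about 12 mm down to z ≈ 0.040.

```bash
python3 -m inch '[[0,0,0.004,0,0,0,1],[0,0,0.007,0,0,0,1],[0,0,0.009,0,0,0,1],[0,0,0.011,0,0,0,1],[0,0,0.012,0,0,0,1],[0,0,0.012,0,0,0,1],[0,0,0.012,0,0,0,1],[0,0,0.012,0,0,0,1]]'
```

```text
time: 2.98
ee_pos: [0.5387, 0.0315, 0.0393]
tcp_rot: [179.9, 0.0, 100.0]
wrist_force: [2.1, -0.2, 5.0]
opening: 0.0002
```

```bash
python3 -m inch '[[-0.002,0,0.001,0,0,0,1],[-0.005,0,0.001,0,0,0,1],[-0.009,0,0.001,0,0,0,1],[-0.014,0,0.001,0,0,0,1],[-0.019,0,0.001,0,0,0,1],[-0.024,0,0.001,0,0,0,1],[-0.029,0,0.001,0,0,0,1],[-0.034,0,0.001,0,0,0,1],[-0.039,0,0.001,0,0,0,1],[-0.044,0,0.001,0,0,0,1],[-0.049,0,0.001,0,0,0,1],[-0.054,0,0.001,0,0,0,1]]'
python3 - <<'E'
from h import *
p,d,i=cam('scene');P=pts(d,i);np.savez('s2.npz',p=p,d=d)
m=(P[...,2]>.033)&(P[...,2]<.046)&(P[...,0]>.59)&(P[...,0]<.69)&(abs(P[...,1])<.1)
q=P[m];print(telemetry.get_obs()['ee_pos'],telemetry.get_obs()['wrist_force'])
for x in(.6,.62,.64,.66): s=q[abs(q[:,0]-x)<.008];print(x,len(s),np.median(s,0))
cv2.imwrite('pics/s2.png',cv2.resize(p[60:310,180:500],None,fx=2,fy=2)[...,::-1])
E
```

```text
time: 3.98
ee_pos: [0.5481, -0.0216, 0.0384]
tcp_rot: [179.9, -0.0, 100.0]
wrist_force: [0.5, 1.6, 6.3]
opening: 0.0
[ 0.5481919  -0.02246821  0.03838249] [ 1.13285956 -1.72916821  5.63040062]
0.6 37 [ 0.59794013 -0.01360453  0.04151703]
0.62 40 [ 0.61979848 -0.00972924  0.04123085]
0.64 39 [ 0.63961581 -0.00650607  0.04143519]
0.66 43 [ 0.66007857 -0.00303376  0.04160796]
```

View pics/s2.png

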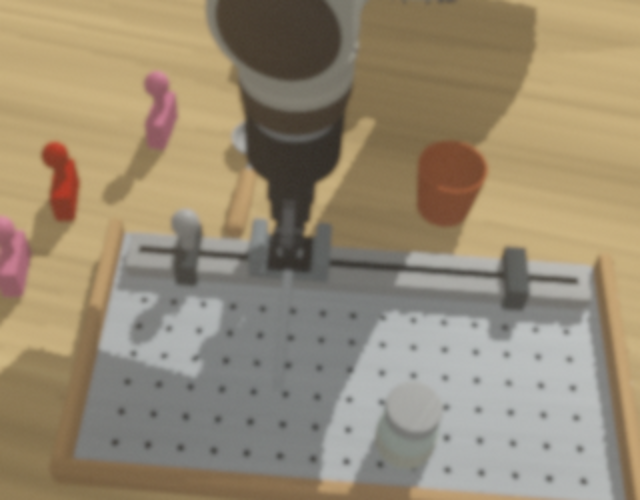

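The carriage is following the fingers and the plate is down. About 47 mm remain.

```bash
python3 -m inch '[[-0.004,0,0,0,0,0,1],[-0.009,0,0,0,0,0,1],[-0.014,0,0,0,0,0,1],[-0.019,0,0,0,0,0,1],[-0.024,0,0,0,0,0,1],[-0.029,0,0,0,0,0,1],[-0.034,0,0,0,0,0,1],[-0.038,0,0,0,0,0,1],[-0.041,0,0,0,0,0,1],[-0.043,0,0,0,0,0,1],[-0.045,0,0,0,0,0,1],[-0.046,0,0,0,0,0,1]]'
python3 -m inch '[[-0.001,0,0,0,0,0,1],[-0.002,0,0,0,0,0,1],[-0.003,0,0,0,0,0,1],[-0.004,0,0,0,0,0,1],[-0.005,0,0,0,0,0,1],[-0.006,0,0,0,0,0,1]]'
```

```text
time: 5.03
ee_pos: [0.556, -0.067, 0.0383]
tcp_rot: [179.9, -0.0, 100.0]
wrist_force: [1.6, 1.7, 5.5]
opening: -0.0005
time: 5.53
ee_pos: [0.5565, -0.0721, 0.0381]
tcp_rot: [180.0, -0.1, 100.1]
wrist_force: [-1.1, 3.8, 6.6]
opening: 0.0002
```

```bash
python3 -m inch '[[-0.001,0,0,0,0,0,1],[-0.002,0,0,0,0,0,1],[-0.003,0,0,0,0,0,1],[-0.004,0,0,0,0,0,1],[-0.004,0,0,0,0,0,1]]'
python3 -m inch '[[-0.001,0,0,0,0,0,1],[-0.002,0,0,0,0,0,1],[-0.002,0,0,0,0,0,1]]'
python3 - <<'E'
from h import *
p,d,i=cam('scene');P=pts(d,i)
m=(P[...,2]>.033)&(P[...,2]<.046)&(P[...,0]>.59)&(P[...,0]<.69)&(abs(P[...,1])<.12)
q=P[m]
for x in(.6,.62,.64,.66): s=q[abs(q[:,0]-x)<.008];print(x,len(s),np.median(s,0))
cv2.imwrite('pics/s3.png',cv2.resize(p[130:230,240:400],None,fx=5,fy=5,interpolation=3)[...,::-1])
E
```

```text
time: 5.95
ee_pos: [0.5572, -0.0762, 0.0381]
tcp_rot: [180.0, -0.1, 100.1]
wrist_force: [-0.0, 3.3, 5.4]
opening: -0.0003
time: 6.2
ee_pos: [0.5575, -0.0781, 0.0381]
tcp_rot: [180.0, -0.1, 100.1]
wrist_force: [-0.6, 3.1, 6.6]
opening: 0.0001
0.6 40 [ 0.60005925 -0.06022329  0.04157624]
0.62 40 [ 0.62091788 -0.05705432  0.04169268]
0.64 42 [ 0.63981699 -0.05347034  0.04156706]
0.66 43 [ 0.66041497 -0.04985336  0.04143913]
```

View pics/s3.png

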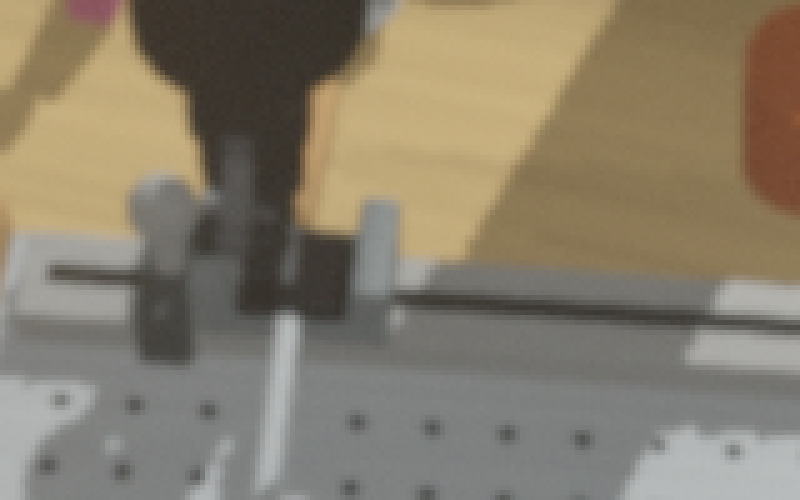

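The carriage appears to rest against the stop, with the horn meeting the block at crop (190,290). I'll seat it with a small extra push.

```bash
python3 -m inch '[[-0.001,0,0,0,0,0,1],[-0.002,0,0,0,0,0,1],[-0.002,0,0,0,0,0,1]]'
python3 -m inch '[[-0.001,0,0,0,0,0,1],[-0.001,0,0,0,0,0,1]]'
```

```text
time: 6.5
ee_pos: [0.5576, -0.0786, 0.0381]
tcp_rot: [180.0, -0.3, 100.1]
wrist_force: [-1.6, 12.1, 7.9]
opening: 0.0
time: 6.67
ee_pos: [0.5576, -0.0787, 0.0381]
tcp_rot: [180.0, -0.4, 100.2]
wrist_force: [-3.0, 16.2, 8.1]
opening: 0.0001
```

The force rose to 16 N with no further motion, so the horn is pushing the carriage hard against the stop. Now I'll lift straight up.

```bash
python3 -m inch '[[0,0,-0.002,0,0,0,1],[0,0,-0.004,0,0,0,1],[0,0,-0.006,0,0,0,1],[0,0,-0.008,0,0,0,1],[0.002,0,-0.011,0,0,0,1],[0.005,0,-0.016,0,0,0,1],[0.008,0,-0.03,0,0,0,1],[0.008,0,-0.06,0,0,0,1],[0.008,0,-0.1,0,0,0,1],[0.008,0,-0.12,0,0,0,1],[0.008,0,-0.12,0,0,0,1],[0.008,0,-0.12,0,0,0,1]]'
python3 - <<'E'
from h import *
o=telemetry.get_obs();p,d,i=cam('wrist');print(o['ee_pos'],o['wrist_force'])
cv2.imwrite('pics/w4.png',p[...,::-1])
K=i['camera_matrix'];v,u=np.mgrid[:400,:640];x=(u-K[0,2]);y=(v-K[1,2]);r=np.hypot(x,y)+1e-9;th=r/K[0,0]
t=np.tan(np.minimum(th,1.4));C=np.stack([x/r*t*d,y/r*t*d,d],-1)
M=i['mount'];T=C@M[:3,:3].T+M[:3,3];P=T@R.from_euler('xyz',o['tcp_rot'],degrees=True).as_matrix().T+o['ee_pos']
for n,zl,zh in(('horns',.05,.06),('plate',.04,.048)):
    m=((d>0)&(th<1.3)&(P[...,2]>zl)&(P[...,2]<zh)&(P[...,0]>.48)&(P[...,0]<.6)&(P[...,1]<.1)).astype(np.uint8)
    k,L,s,c=cv2.connectedComponentsWithStats(m)
    for j in range(1,k):
        if s[j,4]>100:
            q=P[L==j];print(n,cv2.minAreaRect((q[:,:2]*1000).astype(np.float32)),np.median(q,0).round(4))
p,d,i=cam('scene');P=pts(d,i)
def rep(n,u0,u1,v0,v1,zl,zh):
    m=np.zeros(d.shape,bool);m[v0:v1,u0:u1]=1;m&=(P[...,2]>zl)&(P[...,2]<zh)&(d>0);q=P[m]
    print(n,len(q),cv2.minAreaRect((q[:,:2]*1000).astype(np.float32)))
rep('pot',385,425,128,172,.05,.07);rep('stop',262,281,165,205,.03,.038)
E
```

```text
time: 7.67
ee_pos: [0.5572, -0.0741, 0.1593]
tcp_rot: [179.9, 0.1, 100.0]
wrist_force: [0.2, -0.3, -0.8]
opening: -0.0003
[ 0.55724269 -0.07409738  0.15927968] [ 0.20496774 -0.26687325 -0.77478111]
horns ((549.2460327148438, -39.57128143310547), (45.86674499511719, 14.149168014526367), 9.901300430297852) [ 0.5494 -0.0393  0.0538]
horns ((559.3609008789062, -95.67164611816406), (46.295440673828125, 12.568203926086426), 9.169775009155273) [ 0.5592 -0.0952  0.0539]
plate ((556.1941528320312, -69.86204528808594), (44.67548751831055, 44.431541442871094), 8.2168550491333) [ 0.5546 -0.0692  0.0443]
plate ((589.0653686523438, -62.18610382080078), (22.26564598083496, 8.377517700195312), 9.081189155578613) [ 0.5893 -0.0618  0.0412]
pot 339 ((427.9569396972656, 103.649658203125), (64.0617904663086, 65.58219146728516), 56.947837829589844)
stop 140 ((570.19873046875, -113.89414978027344), (42.22522735595703, 25.118722915649414), 23.354019165039062)
```

View pics/w4.png

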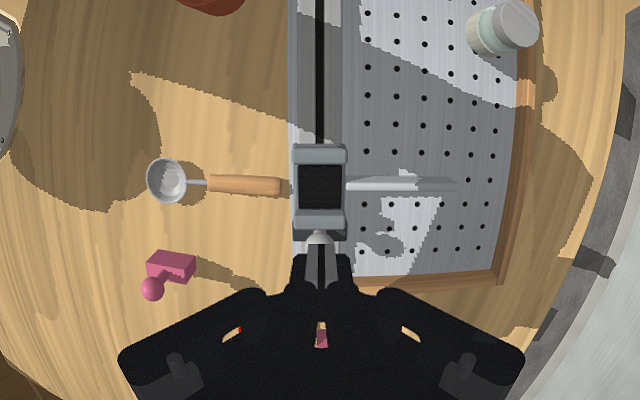

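The wrist view shows the carriage at (320,190) hard against the ball-topped stop at (320,238). The plate is back up at z 0.0443, as at the start, and the scoop is undisturbed at (215,183).

```bash
python3 -c "
from workcell import order;print(order.job_done())"
```

```text
the job is handed in; nothing more can be done
None
```

The fence carriage now rests against the stop with the ball-topped pin, and the job is handed in after about 8 s of the 32 s allowed. `job_done` reports no verdict, so what follows is from my own checks.

**What I did:** I pressed the black plate down about 6 mm with closed fingertips and kept it down while sliding the carriage about 100 mm to the stop. There the side force rose to 16 N with almost no further motion. I then lifted straight up so the plate sprang back and the brake took hold.

**Last checks:**
- **Carriage:** its middle measures about 46–47 mm from the stop's origin, where 46 mm means touching. That figure mixes wrist and scene camera readings, which differ by about 2 mm. The force rise at the stop is the firmer evidence.
- **Plate:** its top is at 44.3 mm, close to the 44.4 mm I measured before pressing.
- **Bystanders:** the pot moved less than 1 mm by measurement. The jar and the scoop look undisturbed in the images, but I did not measure them at the end.
- **Failed check:** the final measurement of the stop itself was partly hidden by the gripper and unusable, so I relied on its position from the start.

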